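Check grinding-disc wear with a thickness gauge

TASK

The grinding disc's wear is to be checked, so first clear off the specimen left on it: set it down upright in the empty pocket of the specimen tray. Then take the pen gauge out of its cradle and hold it straight upright with its tip inside the chalk ring on the disc, pressed down lightly so that the sprung tip goes part of the way in but does not bottom. The job finishes with you still holding the gauge there, steady; do not drop the specimen or the gauge, and leave the other specimens in the tray where they are.

Things in the scene. Friction and masses are not known exactly. Their poses are not given: they have to be found in the camera images.
- machine: Bench grinder-polisher, fixed, motor off: grey cabinet 410 mm (x) by 330 mm (y), its deck 135 mm above the bench. The origin is on the bench surface, right under the disc's axis; x points to the back of the cabinet (its panel faces -x), z up. A black bowl rim of 260 mm outside and 250 mm inside diameter stands around the disc, its top at 172 mm, 7 mm above the disc. A water tap stands at the back left corner of the deck (x 172, y 50 to 138 mm), up to 222 mm high.
- platen: The round dark grinding disc in the bowl, 200 mm across, flat, its upper face level and 165 mm above the bench. The origin is in the middle of its upper face, z up. It turns freely about its vertical axis with very little friction, and its yaw at the start is random; it does not give way downwards.
- check_spot (a point): Centre of the pale chalk ring (24 mm inside, 27.6 mm outside diameter) on the disc's upper face, 60 mm from the disc's axis along the platen's x. It goes round with the disc, and the specimen may hide it at first.
- mount: The specimen on the disc: a pale resin cylinder 30 mm in diameter and 25 mm high, standing upright, with a small square of steel in its top; about 45 g. Origin in the centre of its underside, z up.
- tray: Grey specimen tray, fixed on the bench to one side of the machine: 176 mm (x) by 90 mm (y), rim 12 mm high, walls 4 mm, floor 4 mm above the bench. Two cross walls (11 mm high) make three pockets in a row along x, each about 53 mm (x) by 82 mm (y) inside. Origin under its centre, z up. The pocket at its -x end is empty.
- pocket (a point): Centre of the floor of the tray's empty pocket, 57 mm from the tray's centre along its -x.
- mount_b: Another specimen like the first (30 mm by 25 mm, a brass dot in its top), in the tray's middle pocket, loose; leave it. Origin in the centre of its underside.
- mount_c: A third such specimen (a steel strip in its top), in the tray's pocket at the +x end, loose; leave it. Origin in the centre of its underside.
- cradle: Black gauge cradle, fixed on the bench on the other side of the machine from the tray: a foot 100 mm (x, from -45 to 55 mm) by 75 mm (y), 10 mm high, with a leaning pocket, whose mouth is up to 80 mm above the bench, that holds the lower half of the gauge with about 1.5 mm of play all round. The pocket leans 15 degrees (0.26 rad) from vertical, its mouth towards the cradle's -x. Origin under the foot, z up.
- gauge: The pen gauge: a grey rectangular body 28 mm (x) by 24 mm (y), from 22 to 125 mm along its z, with a display on its -x face near the top and a steel nose below, 18 mm in diameter; about 140 g. It stands loose in the cradle, leaning with it; some 73 mm of its body (52 to 125 mm along its z) stick out of the pocket. Draw it out along its own z by at least 60 mm. The origin is in the middle of the tip's face when the tip is fully out, z along the body to the display end.
- gauge_tip (a joint): How far the gauge's sprung tip is pushed in: 0 fully out, 0.008 m bottomed. The spring begins at 1.5 N and takes 0.7 N more per mm (about 4.3 N at 4 mm, 7.1 N at the bottom).
- tip_face (a point): Centre of the flat face of the gauge's tip (12 mm in diameter), which moves with the tip. At the end it lies inside the chalk ring.

How it is judged:
On the way, in this order (a step that is already met when the one before it is completed fails the run):
1. the specimen stands upright in the empty pocket of the tray, let go (x of mount in the frame of tray between -0.0713 and -0.0433 m and y of mount in the frame of tray between -0.028 and 0.028 m and z of mount in the frame of tray below 0.007 m and angle between mount's own z axis and vertical below 0.1 rad and contact force between mount and the fingers below 0.05 N and linear speed of mount below 0.03 m/s), for 0.3 s.
2. the gripper has drawn the gauge out of the cradle (distance between gauge and cradle above 0.12 m and contact force between gauge and the fingers above 1 N), for 0.2 s.
3. the gauge stands upright on the chalk ring with its sprung tip part-way in (horizontal distance between tip_face and check_spot below 0.006 m and distance between tip_face and check_spot below 0.007 m and angle between gauge's own z axis and vertical below 0.087 rad and value of joint gauge_tip between 0.0012 and 0.0072 m and contact force between gauge and platen between 1 and 12 N and contact force between gauge and the fingers above 1 N and linear speed of gauge below 0.02 m/s and angular speed of platen below 0.05 rad/s), for 0.5 s.
At the end, for the whole second after the job is handed in: The gripper holds the gauge within 5 degrees of upright, tip centre within 6 mm of the ring's centre, tip pushed in 1.2 to 7.2 mm, pressing on the disc with 1 to 12 N, all at rest; the specimen stands upright on the floor of the tray's empty pocket, let go (all of step 1 and all of step 3); the arm keeps its last pose, push and grip.
It fails at once if the gauge is pressed or knocked hard against the disc or the machine (over 20 N) (contact force between gauge and machine above 20 N or contact force between gauge and platen above 20 N).
It fails at once if the specimen is dropped (falls freely, faster than 0.5 m/s) (contact force between mount and anything else below 0.01 N and linear speed of mount above 0.5 m/s).
It fails at once if the gauge is dropped (falls freely, faster than 0.5 m/s) (contact force between gauge and anything else below 0.01 N and linear speed of gauge above 0.5 m/s).
It fails at once if one of the other specimens in the tray is moved or tipped (distance of any of mount_b, mount_c from where it was at the start of the episode above 0.015 m or angle between any of mount_b, mount_c's own z axis and vertical above 0.3 rad).
It also fails if it takes over 64 s, if anything falls off the work surface, if the arm or the gripper's body presses on something with over 40 N, if the wrist force passes 120 N, or if a joint passes its speed limit or range.

ROBOT

A 6-joint arm with a two-finger parallel gripper is mounted at the origin on the work surface. World frame = base frame: x ahead of the robot, y to its left, z up, the work surface at z = 0. Lengths are in m, angles in rad, forces in N, time in s.
With the tool pointing down it reaches from about 0.425 to 0.95 m from the base axis. Payload 14.7 kg.
Tool frame: the origin (TCP) lies midway between the tips of the shut fingers; the grasp point (between the pads) lies 19 mm behind it (manip.pinch_z is the distance from the TCP to the grasp point, in m); z points along the fingers, y is the line along which they close (so a half turn about z gives the same grasp; the last joint's range is limited). The gripper opens to 85 mm and grips with 20 to 120 N. Pads are 22 mm wide; open, the fingers measure 114 mm over their backs; the gripper's body (76 mm by 85 mm) begins 54 mm behind the grasp point. The pads swing forward as they close: fully open they stand 13 mm farther back than shut.
Start: joints at [-1.313, 0.48, 1.596, -0, 1.065, -0.047], TCP at [0.195, -0.62, 0.231] pointing down, gripper open.
Joint ranges: [-2.75, 2.75], [-0.82, 2.05], [0.23, 2.67], [-1.56, 4.7], [0.09, 2.69], [-2.92, 2.92]. Speed limits (rad/s): [1.89, 1.89, 2.39, 3.01, 3.01, 3.01].

INTERFACE

Orientations are given as a unit quaternion [x, y, z, w].
In Python, from cell import get_obs, eyes, workorder, manip gives the robot as it stands. The module is installed in compiled form; this text tells all that it offers.
- The arm moves only by the tool apply_moves, never from a script. Its argument "moves" is one flat list of numbers, 7 for each row, row after row: the shift along the tool's x, y, z in m, then the turn, a rotation vector about the tool's x, y, z in degrees, then the finger opening in m, from 0 to 0.0854. A call has 1 to 10 rows; each row shifts and turns the commanded pose from where the row before left it, along the tool's axes as they then stand; what a row does not reach is not made up. A row lasts 1/10 s, in which the tool goes at most 50 mm and 8.59 degrees, less where a joint would pass 70% of its speed; a pose out of reach is approached as far as the arm can. A call with a gripper value outside its range is refused whole. The fingers move at their own pace and stop on an object; "force" is the grip in N (left out, the last holds). Time passes only in rows, so rows that do not move let the fingers close. It gives the time, the measured TCP pose, the force, the opening and the grip force at its end, in the units of the state.
- get_obs(): the state, without advancing time (a new reading comes with each control period).
- eyes.capture(name): name is "scene" or "side" or "wrist"; returns the picture (400x640x3 uint8, red, green, blue); there is no depth.
- eyes.camera_params(name): a dict with "fovy" (degrees; the focal length in pixels is half the picture's height over the tangent of half this angle, whatever the lens; pixels are square), "cx", "cy" (the principal point, pixels), "rvec" (rotation vector, rad) and "tvec" (3), from world to camera coordinates, as OpenCV has them; the wrist camera has in their place "T_tool_cam" (4x4, takes a point from camera to tool coordinates, whose origin is the TCP and whose axes are the flange's). Camera axes: x right, y down, z forward; pixel columns grow to the right and rows downward; lengths in m; the calibration is good to about 2 mm. A picture is of the moment at which its call begins: read the wrist's pose just before it. camera_params takes no time and is no camera call.
- workorder.close_job(): hands the job in; it is judged then, once.
The state is a dict: "time": time; "joint_positions": joint angles; "dq": joint speeds; "joint_torque": joint torques, N m; "eef_pos": TCP position; "tool_rot": TCP orientation; "ft_force": force on the tool from outside, world axes, zero at the start; "moment": the same for the moment, N m; "opening": opening from 0.0 (shut) to 1.0 (fully open); "grip_force": force on a finger pad.
Only numpy, scipy, OpenCV 4.12 (cv2) and the standard library are available. Lean on these libraries where they do the work, as an engineer would, in place of code of your own. Each camera call takes 0.05 s, during which the arm holds its last target. There are 200 camera calls.

## Working session

There is one attempt and no reset: what is moved stays moved. The work goes in short steps, Python scripts to look and compute and a tool call to move; the robot and the scene stay as the last step left them, time stands still between calls to the robot, and variables do not carry over. Pictures are saved under pics/ and viewed, at most 10 in all, crops included, and the job is handed in when it is done.

Besides the shell and the picture viewer there is one more tool, called after "Request:" as name(argument=value, ...), one argument or row to a line, values as JSON. apply_moves: Moves the arm, as the interface text tells. Its arguments: {"type":"object","properties":{"moves":{"type":"array","items":{"type":"number"}},"force":{"type":"number"}},"required":["moves"]}

```bash
mkdir -p pics; python3 - <<'E'
from cell import get_obs, eyes, manip
import cv2
print(get_obs()); print(manip.pinch_z)
for n in ["scene","side","wrist"]:
    im=eyes.capture(n); cv2.imwrite(f"pics/{n}0.png",im[:,:,::-1]); print(n,eyes.camera_params(n))
E
```

```text
{'time': 0.0, 'joint_positions': array([-1.31260667e+00,  4.80827948e-01,  1.59687500e+00, -4.74172212e-06,
        1.06508210e+00, -4.65594423e-02]), 'dq': array([-5.27914968e-04,  6.69302371e-04, -8.12831452e-05, -4.08622498e-04,
        1.18403874e-03, -1.07422744e-03]), 'joint_torque': array([ 4.32881861e-03, -9.50639606e+01, -4.30166280e+01,  1.19570182e-04,
        1.22836765e-02,  7.47689978e-05]), 'eef_pos': array([ 0.19497449, -0.61964115,  0.23067449]), 'tool_rot': array([ 9.88413092e-01,  1.51786703e-01, -6.50307403e-05, -5.92642788e-04]), 'ft_force': array([-0.45032491,  0.22658685, -0.64313025]), 'moment': array([-0.08533597, -0.00996338, -0.02369446]), 'grip_force': 0.0, 'opening': 1.0007006128512415}
0.0187
scene {'fovy': 43.48224689846568, 'cx': 327.80923390556194, 'cy': 204.13506837248127, 'rvec': array([ 1.78347311,  1.96998757, -0.65667421]), 'tvec': array([ 0.05733784, -0.36577933,  1.53650574])}
side {'fovy': 56.96721945536583, 'cx': 319.4326192708767, 'cy': 200.95641211065794, 'rvec': array([ 2.03697742, -0.82873796,  0.4322946 ]), 'tvec': array([-0.39323243,  0.30652373,  0.67428415])}
wrist {'fovy': 66.29295084579925, 'cx': 316.795477713361, 'cy': 196.19978246596798, 'T_tool_cam': array([[-7.52313475e-05, -9.56841610e-01, -2.90609923e-01,
         7.49845794e-02],
       [ 9.99999983e-01, -2.33796865e-05, -1.81895679e-04,
         8.24144433e-04],
       [ 1.67250986e-04, -2.90609932e-01,  9.56841596e-01,
        -1.42933448e-01],
       [ 0.00000000e+00,  0.00000000e+00,  0.00000000e+00,
         1.00000000e+00]])}
```

View pics/scene0.png

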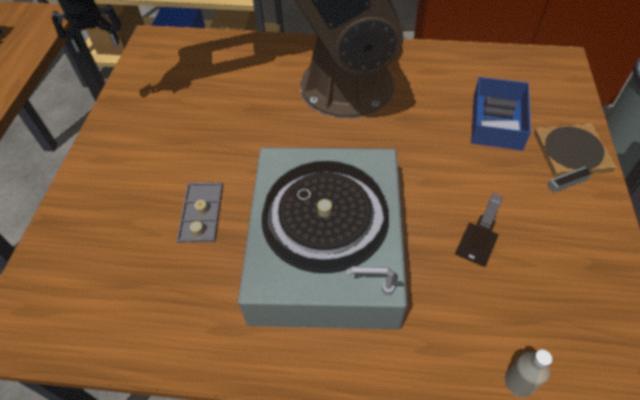

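View pics/side0.png

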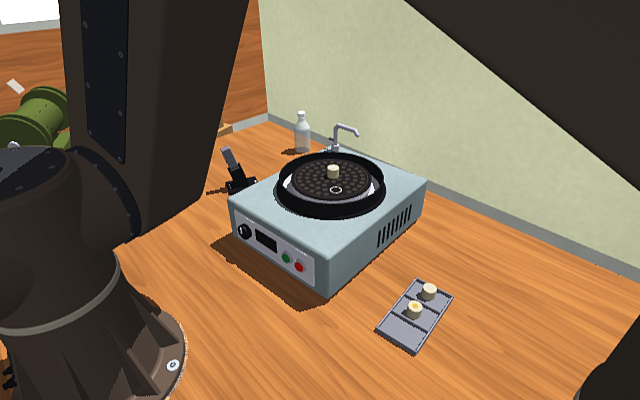

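The scene view shows the ring at about (304,194), the specimen at (325,206), the tray corners at (190,184), (222,184), (215,242) and (178,241), and the cradle foot at (478,243) with the gauge leaning to (495,200). The side view shows the ring at (336,189) and the specimen at (333,171).

```bash
cat > h.py <<'E'
import numpy as np, cv2
from cell import get_obs, eyes
from scipy.spatial.transform import Rotation as R
def cam(n,obs=None):
    p=eyes.camera_params(n); f=200/np.tan(np.radians(p['fovy'])/2)
    K=np.array([[f,0,p['cx']],[0,f,p['cy']],[0,0,1]])
    if n=='wrist':
        obs=obs or get_obs(); T=np.eye(4); T[:3,:3]=R.from_quat(obs['tool_rot']).as_matrix(); T[:3,3]=obs['eef_pos']
        T=T@p['T_tool_cam']; return K,T[:3,:3],T[:3,3]
    M=R.from_rotvec(p['rvec']).as_matrix().T
    return K,M,-M@p['tvec']
def ray(c,uv):
    K,M,t=c; d=M@np.linalg.solve(K,[uv[0],uv[1],1]); return t,d/np.linalg.norm(d)
def plane(c,uv,z):
    t,d=ray(c,uv); return t+d*(z-t[2])/d[2]
def tri(rays):
    A=sum(np.eye(3)-np.outer(d,d) for t,d in rays); b=sum((np.eye(3)-np.outer(d,d))@t for t,d in rays)
    return np.linalg.solve(A,b)
def proj(c,P):
    K,M,t=c; q=K@(M.T@(np.asarray(P)-t)); return q[:2]/q[2]
E
python3 - <<'E'
from h import *
np.set_printoptions(precision=4,suppress=True)
c=cam('scene'); s=cam('side')
print('ring',plane(c,(304,194),.165),plane(s,(336,189),.165))
print('mount top',plane(c,(325,202),.19),plane(s,(333,166),.19))
for uv in [(190,184),(222,184),(215,242),(178,241)]: print('tray',plane(c,uv,.012))
for uv in [(260,150),(398,150),(245,305),(404,303)]: print('deck',plane(c,uv,.135))
for uv in [(470,223),(498,230),(484,265),(457,256)]: print('foot',plane(c,uv,.01))
print('gauge top',plane(c,(496,199),.13), plane(s,(227,149),.13))
E
```

```text
ring [ 0.5517 -0.0486  0.165 ] [ 0.5545 -0.0505  0.165 ]
mount top [0.587  0.0014 0.19  ] [0.5971 0.0013 0.19  ]
tray [ 0.4324 -0.3719  0.012 ]
tray [ 0.4247 -0.2888  0.012 ]
tray [ 0.5996 -0.2652  0.012 ]
tray [ 0.6052 -0.3544  0.012 ]
deck [ 0.4077 -0.176   0.135 ]
deck [0.3782 0.1526 0.135 ]
deck [ 0.8061 -0.1312  0.135 ]
deck [0.7723 0.1731 0.135 ]
foot [0.4866 0.3413 0.01  ]
foot [0.5008 0.4067 0.01  ]
foot [0.6007 0.3661 0.01  ]
foot [0.5826 0.3058 0.01  ]
gauge top [0.5002 0.3721 0.13  ] [0.5232 0.3803 0.13  ]
```

```bash
cat >> h.py <<'E'
from scipy.linalg import logm, expm
def down(yaw_deg,pos):  # tool x at yaw, z down
    T=np.eye(4); T[:3,:3]=R.from_euler('z',yaw_deg,degrees=True).as_matrix()@np.diag([1,-1,-1]); T[:3,3]=pos; return T
def now():
    o=get_obs(); T=np.eye(4); T[:3,:3]=R.from_quat(o['tool_rot']).as_matrix(); T[:3,3]=o['eef_pos']; return T
def plan(A,B,maxs=.045,maxd=7.5):
    D=np.linalg.inv(A)@B; rv=np.degrees(R.from_matrix(D[:3,:3]).as_rotvec())
    n=int(max(np.ceil(np.linalg.norm(D[:3,3])/maxs),np.ceil(np.linalg.norm(rv)/maxd),1))
    S=np.real(expm(logm(D)/n)); r=np.degrees(R.from_matrix(S[:3,:3]).as_rotvec())
    print(n,'rows of',np.round(S[:3,3],4),np.round(r,2),'total',np.round(D[:3,3],4),np.round(rv,2))
E
python3 - <<'E'
from h import *
A=now();B=down(7,(.45,-.325,.30));C=down(7,(.55,0,.34));plan(A,B);plan(B,C)
E
```

```text
9 rows of [ 0.0349 -0.0257 -0.0077] [-0.01  0.    1.16] total [ 0.3317 -0.2047 -0.069 ] [-0.05  0.   10.46]
8 rows of [ 0.0174 -0.0388 -0.005 ] [ 0.  0. -0.] total [ 0.1389 -0.3104 -0.04  ] [ 0.  0. -0.]
```

Request:
apply_moves(
  moves=[0.035, -0.0257, -0.0077, 0, 0, 1.16, 0.0854, 0.035, -0.0257, -0.0077, 0, 0, 1.16, 0.0854, 0.035, -0.0257, -0.0077, 0, 0, 1.16, 0.0854, 0.035, -0.0257, -0.0077, 0, 0, 1.16, 0.0854, 0.035, -0.0257, -0.0077, 0, 0, 1.16, 0.0854, 0.035, -0.0257, -0.0077, 0, 0, 1.16, 0.0854, 0.035, -0.0257, -0.0077, 0, 0, 1.16, 0.0854, 0.035, -0.0257, -0.0077, 0, 0, 1.16, 0.0854, 0.035, -0.0257, -0.0077, 0, 0, 1.16, 0.0854, 0, 0, 0, 0, 0, 0, 0.0854],
)

```text
time: 1.15
eef_pos: [0.4538, -0.3218, 0.3015]
tool_rot: [0.998, 0.063, 0.001, 0.0]
ft_force: [-0.0, -0.4, 0.1]
opening: 0.999
grip_force: 0.0
```

```bash
python3 - <<'E'
from h import *
o=get_obs(); im=eyes.capture('wrist'); cv2.imwrite('pics/w1.png',im[:,:,::-1]); np.savez('w1.npz',im=im,q=o['tool_rot'],p=o['eef_pos'])
print(o['eef_pos'],o['dq'],o['ft_force'])
E
```

```text
[ 0.45383161 -0.32184458  0.3015169 ] [-0.0680598   0.00704745  0.02842022 -0.03025701 -0.01561733 -0.0975949 ] [-0.03715683 -0.44196065  0.06562899]
```

Request:
apply_moves(
  moves=[0.0174, -0.0388, -0.005, 0, 0, 0, 0.0854, 0.0174, -0.0388, -0.005, 0, 0, 0, 0.0854, 0.0174, -0.0388, -0.005, 0, 0, 0, 0.0854, 0.0174, -0.0388, -0.005, 0, 0, 0, 0.0854, 0.0174, -0.0388, -0.005, 0, 0, 0, 0.0854, 0.0174, -0.0388, -0.005, 0, 0, 0, 0.0854, 0.0174, -0.0388, -0.005, 0, 0, 0, 0.0854, 0.0174, -0.0388, -0.005, 0, 0, 0, 0.0854, 0, 0, 0, 0, 0, 0, 0.0854],
)

```text
time: 2.1
eef_pos: [0.5518, 0.0033, 0.3408]
tool_rot: [0.998, 0.063, 0.0, -0.0]
ft_force: [0.6, -0.4, 0.7]
opening: 0.999
grip_force: 0.0
```

```bash
python3 - <<'E'
from h import *
o=get_obs(); im=eyes.capture('wrist'); cv2.imwrite('pics/w2.png',im[:,:,::-1]); np.savez('w2.npz',im=im,q=o['tool_rot'],p=o['eef_pos'])
print(o['eef_pos'],o['dq'],o['ft_force'])
cv2.imwrite('pics/w12.png',np.vstack([cv2.resize(cv2.imread(f'pics/w{i}.png'),(480,300)) for i in (1,2)]))
E
```

```text
[0.55176194 0.00333165 0.3408108 ] [-0.06468405 -0.00833567  0.03476024 -0.0282116  -0.00813581 -0.07663313] [ 0.61152594 -0.35258915  0.71640681]
```

View pics/w12.png

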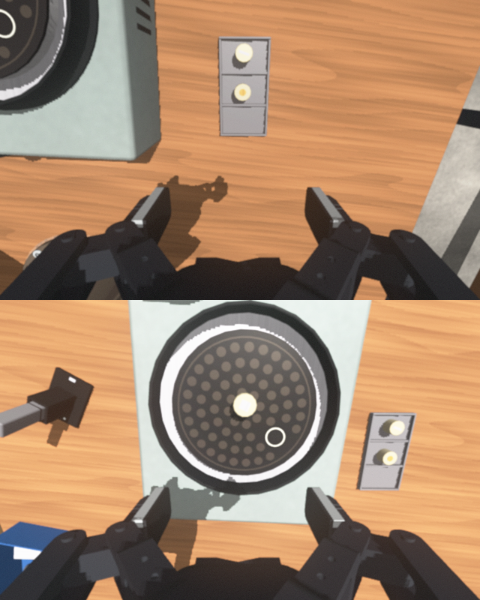

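The top half shows the tray, with corners at full-scale pixels of about (292,50), (360,50), (358,181) and (292,181), and its empty pocket nearest the robot. The bottom half shows the specimen top at about (327,140), the ring at (367,183), and the cradle with its gauge at about (70,130).

```bash
cat >> h.py <<'E'
def load(f):
    z=np.load(f); return z['im'],cam('wrist',dict(tool_rot=z['q'],eef_pos=z['p']))
def blobs(mask,lo,hi):
    n,l,s,c=cv2.connectedComponentsWithStats(mask.astype(np.uint8))
    return [(s[i],c[i],l==i) for i in range(1,n) if lo<s[i,4]<hi]
E
python3 - <<'E'
from h import *
np.set_printoptions(precision=4,suppress=True)
im,c=load('w2.npz')
hsv=cv2.cvtColor(im,cv2.COLOR_RGB2HSV); print('px mount',im[140,327],hsv[140,327],'ring',im[183-13,360:375].tolist())
# tray
im1,c1=load('w1.npz'); h1=cv2.cvtColor(im1,cv2.COLOR_RGB2HSV)
print('tray',h1[160,325],h1[52,300])
m=(h1[...,1]<60)&(h1[...,2]>50); m[:, :240]=0; m[:,420:]=0; m[215:]=0
for s,cc,k in blobs(m,2000,20000):
    r=cv2.minAreaRect(np.argwhere(k)[:,::-1].astype(np.float32)); b=cv2.boxPoints(r); P=np.array([plane(c1,x,.012) for x in b]); print(s,b,P,P.mean(0),[np.linalg.norm(P[i]-P[i-1]) for i in range(4)],[np.degrees(np.arctan2(*(P[i]-P[i-1])[1::-1])) for i in range(4)])
# mount, ring
g=(im.min(2)>120); g[:100]=0;g[230:]=0; g[:,:260]=0; g[:,395:]=0
for s,cc,k in blobs(g,60,5000): print(s,cc,plane(c,cc,.19),plane(c,cc,.165))
# disc: dark inside
E
```

```text
px mount [251 250 251] [150   1 251] ring [[96, 89, 86], [128, 125, 116], [166, 162, 151], [209, 203, 191], [233, 230, 216], [241, 238, 228], [246, 244, 233], [247, 244, 234], [245, 242, 233], [242, 240, 230], [236, 233, 222], [219, 213, 199], [174, 170, 159], [129, 125, 116], [93, 89, 85]]
tray [168   7 172] [ 6 27 96]
[ 292   49   69  133 8601] [[292. 181.]
 [292.  49.]
 [360.  49.]
 [360. 181.]] [[ 0.4171 -0.2908  0.012 ]
 [ 0.5913 -0.273   0.012 ]
 [ 0.6023 -0.3599  0.012 ]
 [ 0.4295 -0.3889  0.012 ]] [ 0.51   -0.3281  0.012 ] [np.float64(0.09884652705716494), np.float64(0.17508793242691312), np.float64(0.08762639082245179), np.float64(0.17518980142013338)] [np.float64(97.18419404099679), np.float64(5.846973447986176), np.float64(-82.81303855635686), np.float64(-170.48193960898823)]
[311 123  32  33 825] [326.3588 139.3527] [ 0.595  -0.0008  0.19  ] [ 0.5924 -0.0019  0.165 ]
[353 169  28  27 287] [366.5261 182.2125] [ 0.5585 -0.0458  0.19  ] [ 0.5527 -0.0508  0.165 ]
[351 203  44  27 402] [379.3159 220.2264] [ 0.5204 -0.0658  0.19  ] [ 0.5114 -0.0724  0.165 ]
[260 209  37  21 289] [271.8512 222.5398] [0.5041 0.0435 0.19  ] [0.4937 0.0462 0.165 ]
```

```bash
python3 - <<'E'
from h import *
np.set_printoptions(precision=4,suppress=True)
im1,c1=load('w1.npz'); h1=cv2.cvtColor(im1,cv2.COLOR_RGB2HSV)
m=(h1[...,1]<60)&(h1[...,2]>50); m[:, :240]=0; m[:,420:]=0; m[215:]=0
k=blobs(m,2000,20000)[0][2].astype(np.uint8)
ct=max(cv2.findContours(k,cv2.RETR_EXTERNAL,cv2.CHAIN_APPROX_NONE)[0],key=cv2.contourArea)
q=cv2.approxPolyDP(cv2.convexHull(ct),6,True)[:,0]; P=np.array([plane(c1,x,.012) for x in q]); print(q.tolist(),P,P.mean(0))
print(now()[:3,3],get_obs()['dq'])
A=now();plan(A,down(7,(.595,-.001,.215)));plan(down(7,(.595,-.001,.215)),down(7,(.595,-.001,.167)),.02)
E
```

```text
[[359, 49], [354, 180], [294, 180], [292, 49]] [[ 0.6021 -0.3586  0.012 ]
 [ 0.4299 -0.38    0.012 ]
 [ 0.419  -0.2935  0.012 ]
 [ 0.5913 -0.273   0.012 ]] [ 0.5106 -0.3263  0.012 ]
[0.551  0.0013 0.3404] [-0.0493 -0.0067  0.0207 -0.0129 -0.     -0.0247]
3 rows of [0.0145 0.0026 0.0418] [-0.    0.    0.06] total [0.0434 0.0078 0.1254] [-0.    0.01  0.18]
3 rows of [0.    0.    0.016] [ 0.  0. -0.] total [0.    0.    0.048] [ 0.  0. -0.]
```

Request:
apply_moves(
  moves=[0.0145, 0.0022, 0.042, 0, 0, 0, 0.07, 0.0145, 0.0022, 0.042, 0, 0, 0, 0.07, 0.0145, 0.0022, 0.042, 0, 0, 0, 0.07, 0, 0, 0, 0, 0, 0, 0.07, 0, 0, 0.016, 0, 0, 0, 0.07, 0, 0, 0.016, 0, 0, 0, 0.07, 0, 0, 0.015, 0, 0, 0, 0.07, 0, 0, 0, 0, 0, 0, 0.07],
  force=25,
)

```text
time: 2.95
eef_pos: [0.5935, -0.0023, 0.1673]
tool_rot: [0.998, 0.061, -0.001, -0.0]
ft_force: [-0.3, -1.0, 0.7]
opening: 0.817
grip_force: 0.0
```

Request:
apply_moves(
  moves=[0, 0, 0, 0, 0, 0, 0.045, 0, 0, 0, 0, 0, 0, 0.035, 0, 0, 0, 0, 0, 0, 0.025, 0, 0, 0, 0, 0, 0, 0.02, 0, 0, 0, 0, 0, 0, 0.02],
  force=25,
)

```text
time: 3.45
eef_pos: [0.5953, -0.0014, 0.169]
tool_rot: [0.998, 0.061, 0.001, 0.0]
ft_force: [-2.3, -2.6, 9.2]
opening: 0.342
grip_force: 24.0
```

```bash
python3 - <<'E'
from h import *
im=eyes.capture('side'); print(get_obs())
im2=eyes.capture('wrist')
cv2.imwrite('pics/g1.png',cv2.resize(np.hstack([im[100:260,230:450],im2[60:220,220:440]]),None,fx=1.8,fy=1.8)[:,:,::-1])
E
```

```text
{'time': 3.5, 'joint_positions': array([-5.30570889e-02,  4.72444360e-01,  1.78896049e+00, -4.99178108e-04,
        8.78496616e-01,  1.39518494e+00]), 'dq': array([-0.00079026,  0.0017042 , -0.00124671,  0.00184909,  0.00209722,
       -0.00225278]), 'joint_torque': array([ 1.31365959e+00, -8.34808302e+01, -3.56354570e+01,  6.76376559e-01,
       -7.06211887e-01,  1.96871872e-02]), 'eef_pos': array([ 0.59527575, -0.0014136 ,  0.1689424 ]), 'tool_rot': array([9.98113009e-01, 6.13976364e-02, 8.18139830e-04, 2.87478020e-04]), 'ft_force': array([-2.49311708, -2.36750422,  9.09809369]), 'moment': array([-0.39591888,  0.33317668, -0.01690023]), 'grip_force': 24.04757559299469, 'opening': 0.34217321721126365}
```

View pics/g1.png

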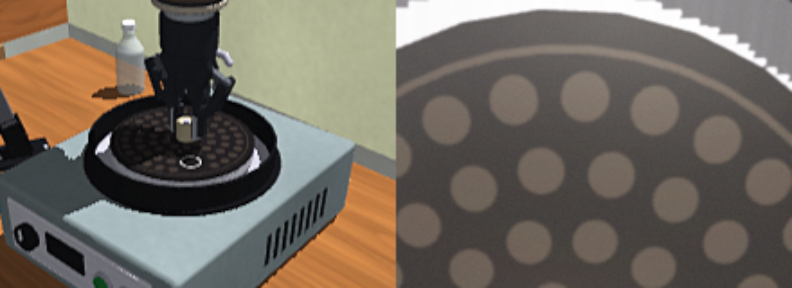

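The left half shows the fingers holding the specimen on the disc, with the ring in front of it. The right half (wrist view) shows only the disc beyond the gripper. The opening of 29 mm and grip force of 24 N confirm the grasp.

Request:
apply_moves(
  moves=[0, 0, -0.01, 0, 0, 0, 0.02, 0, 0, -0.03, 0, 0, 0, 0.02, 0, 0, -0.04, 0, 0, 0, 0.02, 0, 0, -0.03, 0, 0, 0, 0.02, 0, 0, 0, 0, 0, 0, 0.02, 0, 0, 0, 0, 0, 0, 0.02],
)

```text
time: 4.15
eef_pos: [0.595, -0.0011, 0.2789]
tool_rot: [0.998, 0.061, 0.001, 0.0]
ft_force: [-0.1, 0.1, -1.0]
opening: 0.343
grip_force: 24.9
```

```bash
python3 - <<'E'
from h import *
A=now();print(A[:3,3]);B=down(7,(.454,-.3332,.16));C=down(7,(.454,-.3332,.03));plan(A,B,.04);plan(B,C,.035)
o=get_obs();print(o['grip_force'],o['ft_force'])
E
```

```text
[ 0.59498    -0.00105822  0.27886345]
10 rows of [-0.0181  0.0312  0.0119] [ 0.   -0.01  0.  ] total [-0.1808  0.3123  0.1186] [ 0.02 -0.11  0.03]
4 rows of [0.     0.     0.0325] [ 0.  0. -0.] total [0.   0.   0.13] [ 0.  0. -0.]
24.91654336452484 [-0.08361301  0.05125875 -0.96938865]
```

Request:
apply_moves(
  moves=[-0.0181, 0.0312, 0.0119, 0, 0, 0, 0.02, -0.0181, 0.0312, 0.0119, 0, 0, 0, 0.02, -0.0181, 0.0312, 0.0119, 0, 0, 0, 0.02, -0.0181, 0.0312, 0.0119, 0, 0, 0, 0.02, -0.0181, 0.0312, 0.0119, 0, 0, 0, 0.02, -0.0181, 0.0312, 0.0119, 0, 0, 0, 0.02, -0.0181, 0.0312, 0.0119, 0, 0, 0, 0.02, -0.0181, 0.0312, 0.0119, 0, 0, 0, 0.02, -0.0181, 0.0312, 0.0119, 0, 0, 0, 0.02, -0.0181, 0.0312, 0.0119, 0, 0, 0, 0.02],
)

```text
time: 5.15
eef_pos: [0.4518, -0.3336, 0.1572]
tool_rot: [0.998, 0.061, -0.001, -0.001]
ft_force: [1.0, 0.2, -0.3]
opening: 0.342
grip_force: 24.9
```

Request:
apply_moves(
  moves=[0, 0, 0.03, 0, 0, 0, 0.02, 0, 0, 0.035, 0, 0, 0, 0.02, 0, 0, 0.03, 0, 0, 0, 0.02, 0, 0, 0.015, 0, 0, 0, 0.02, 0, 0, 0.01, 0, 0, 0, 0.02, 0, 0, 0, 0, 0, 0, 0.02, 0, 0, 0, 0, 0, 0, 0.02],
)

```text
time: 5.85
eef_pos: [0.4533, -0.3329, 0.0389]
tool_rot: [0.998, 0.061, -0.0, -0.0]
ft_force: [-0.6, 0.3, -0.6]
opening: 0.336
grip_force: 25.0
```

```bash
python3 - <<'E'
from h import *
A=now();print(A[:3,3],get_obs()['ft_force'],get_obs()['dq'])
plan(A,down(7,(.454,-.3332,.009)))
a=eyes.capture('scene');b=eyes.capture('side')
cv2.imwrite('pics/p1.png',np.hstack([cv2.resize(a[160:260,150:250],(400,400)),cv2.resize(b[250:380,340:470],(400,400))])[:,:,::-1])
E
```

```text
[ 0.45327299 -0.33291049  0.0388616 ] [-0.60598054  0.32305139 -0.58443334] [ 2.48529446e-05 -1.73401026e-02 -7.99471887e-03 -5.34844196e-04
  8.19505061e-04 -1.04224262e-03]
1 rows of [0.0007 0.0004 0.0299] [-0.    0.    0.03] total [0.0007 0.0004 0.0299] [-0.    0.    0.03]
```

View pics/p1.png

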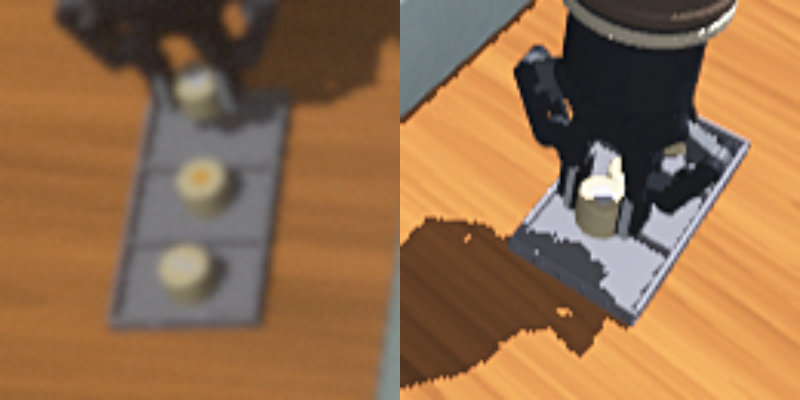

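Both views show the specimen held upright above the empty pocket, at about (200,90) in the scene crop and (600,205) in the side crop. The neighbouring specimens are untouched.

Request:
apply_moves(
  moves=[0.0007, 0.0004, 0.014, 0, 0, 0, 0.02, 0, 0, 0.01, 0, 0, 0, 0.02, 0, 0, 0.0055, 0, 0, 0, 0.02, 0, 0, 0, 0, 0, 0, 0.02, 0, 0, 0, 0, 0, 0, 0.02],
)

```text
time: 6.45
eef_pos: [0.4538, -0.3331, 0.0087]
tool_rot: [0.998, 0.061, -0.0, -0.0]
ft_force: [0.0, 0.6, -0.1]
opening: 0.338
grip_force: 25.4
```

Request:
apply_moves(
  moves=[0, 0, 0.0007, 0, 0, 0, 0.02, 0, 0, 0, 0, 0, 0, 0.031, 0, 0, 0, 0, 0, 0, 0.034, 0, 0, 0, 0, 0, 0, 0.038, 0, 0, -0.003, 0, 0, 0, 0.04, 0, 0, -0.01, 0, 0, 0, 0.04, 0, 0, -0.03, 0, 0, 0, 0.04, 0, 0, -0.045, 0, 0, 0, 0.04, 0, 0, -0.045, 0, 0, 0, 0.06, 0, 0, -0.045, 0, 0, 0, 0.0854],
)

```text
time: 7.45
eef_pos: [0.4537, -0.333, 0.189]
tool_rot: [0.998, 0.061, 0.0, 0.0]
ft_force: [1.1, 0.1, -0.0]
opening: 0.797
grip_force: 0.0
```

```bash
python3 - <<'E'
from h import *
np.set_printoptions(precision=4,suppress=True)
b=eyes.capture('side');a=eyes.capture('scene')
c=cam('scene'); s=cam('side')
cv2.imwrite('pics/p2.png',np.hstack([cv2.resize(a[160:260,150:250],(400,400)),cv2.resize(b[250:380,340:470],(400,400))])[:,:,::-1])
print(now()[:3,3], proj(s,(.454,-.3332,.029)),proj(c,(.454,-.3332,.029)))
E
```

```text
[ 0.4564 -0.3352  0.1931] [403.6646 322.2694] [200.9985 187.6057]
```

View pics/p2.png

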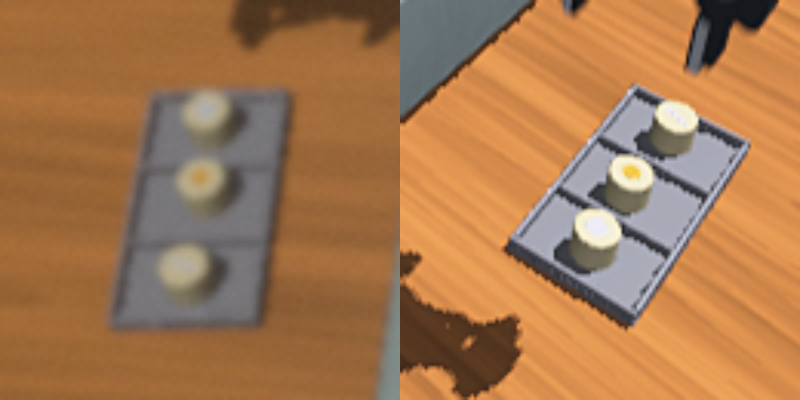

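Both views show the specimen standing upright in the first pocket, about (208,110) in the scene crop and (673,125) in the side crop, with the others undisturbed. Next I'll look at the gauge.

```bash
python3 - <<'E'
from h import *
A=now();B=down(-7,(.47,0,.32));C=down(-21,(.46,.34,.32));plan(A,B,.042);plan(B,C,.042)
E
```

```text
9 rows of [ 0.0021 -0.0373 -0.0142] [ 0.04 -0.05  1.56] total [ 0.0553 -0.3302 -0.1288] [ 0.35 -0.42 14.02]
9 rows of [-0.0097 -0.0366  0.    ] [0.   0.   1.56] total [-0.0514 -0.3362  0.    ] [ 0.  0. 14.]
```

Request:
apply_moves(
  moves=[0.002, -0.0373, -0.0142, 0, 0, 1.56, 0.0854, 0.002, -0.0373, -0.0142, 0, 0, 1.56, 0.0854, 0.002, -0.0373, -0.0142, 0, 0, 1.56, 0.0854, 0.002, -0.0373, -0.0142, 0, 0, 1.56, 0.0854, 0.002, -0.0373, -0.0142, 0, 0, 1.56, 0.0854, 0.002, -0.0373, -0.0142, 0, 0, 1.56, 0.0854, 0.002, -0.0373, -0.0142, 0, 0, 1.56, 0.0854, 0.002, -0.0373, -0.0142, 0, 0, 1.56, 0.0854, 0.002, -0.0373, -0.0142, 0, 0, 1.56, 0.0854],
)

```text
time: 8.45
eef_pos: [0.4668, 0.0034, 0.3154]
tool_rot: [0.998, -0.062, 0.0, 0.0]
ft_force: [0.2, 0.2, -0.2]
opening: 1.001
grip_force: 0.0
```

Request:
apply_moves(
  moves=[-0.0097, -0.0366, 0, 0, 0, 1.56, 0.0854, -0.0097, -0.0366, 0, 0, 0, 1.56, 0.0854, -0.0097, -0.0366, 0, 0, 0, 1.56, 0.0854, -0.0097, -0.0366, 0, 0, 0, 1.56, 0.0854, -0.0097, -0.0366, 0, 0, 0, 1.56, 0.0854, -0.0097, -0.0366, 0, 0, 0, 1.56, 0.0854, -0.0097, -0.0366, 0, 0, 0, 1.56, 0.0854, -0.0097, -0.0366, 0, 0, 0, 1.56, 0.0854, -0.0097, -0.0366, 0, 0, 0, 1.56, 0.0854, 0, 0, 0, 0, 0, 0, 0.0854],
)

```text
time: 9.45
eef_pos: [0.4577, 0.3454, 0.3144]
tool_rot: [0.983, -0.182, 0.0, -0.001]
ft_force: [0.7, 0.2, 0.1]
opening: 1.003
grip_force: 0.0
```

```bash
python3 - <<'E'
from h import *
get_obs(); eyes.capture('side')
o=get_obs(); im=eyes.capture('wrist'); np.savez('w3.npz',im=im,q=o['tool_rot'],p=o['eef_pos'])
print(o['eef_pos'],o['joint_positions'])
cv2.imwrite('pics/w3.png',im[:,:,::-1])
E
```

```text
[0.45743787 0.34332079 0.31424576] [5.90735168e-01 2.95321475e-01 1.67422163e+00 1.71463155e-04
 1.17210666e+00 2.52652118e+00]
```

View pics/w3.png

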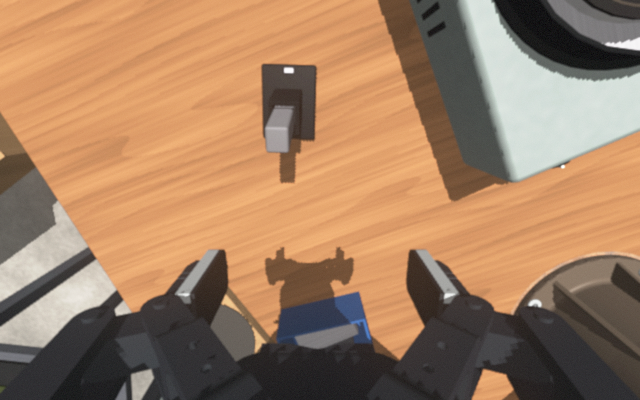

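The wrist view shows the cradle foot with corners at about (262,65), (317,67) and (315,139), and the gauge leaning towards the image bottom with its top face around (277,143).

```bash
python3 - <<'E'
from h import *
f=lambda n,x,y,w,k: cv2.resize(cv2.imread(n)[y:y+w,x:x+w],None,fx=k,fy=k,interpolation=cv2.INTER_CUBIC)
cv2.imwrite('pics/gz.png',np.hstack([f('pics/scene0.png',452,185,44*2//2+8,5),f('pics/side0.png',205,140,52,5),f('pics/w3.png',255,100,52,5)]))
im,c=load('w3.npz')
np.set_printoptions(precision=4,suppress=True)
for uv in [(262,65),(317,66.5),(315,139.5)]: print(plane(c,uv,.01))
for z in (.13,.145): print(plane(c,(277,143),z))
E
```

```text
[0.6002 0.3679 0.01  ]
[0.5719 0.2992 0.01  ]
[0.4817 0.3368 0.01  ]
[0.505  0.3703 0.13  ]
[0.5061 0.3678 0.145 ]
```

View pics/gz.png

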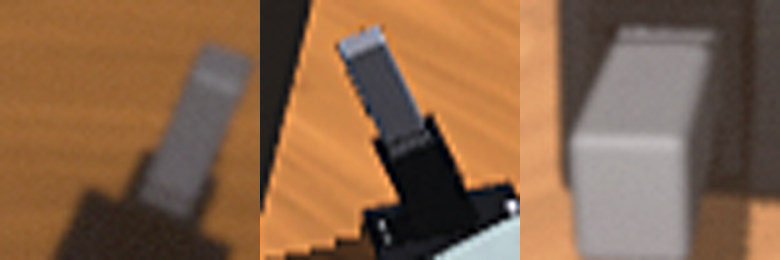

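The three crops show the gauge's top face centred at about scene (496.4,198.4), side (225.4,148.6) and wrist (277.3,139.8).

```bash
python3 - <<'E'
from h import *
np.set_printoptions(precision=4,suppress=True)
im,w=load('w3.npz'); c=cam('scene'); s=cam('side')
uv=[(496.4,198.4),(225.4,148.6),(277.3,139.8)]
r=[ray(k,u) for k,u in zip((c,s,w),uv)]
P=tri(r); print(P,[proj(k,P)-u for k,u in zip((c,s,w),uv)]); 
for a,b in ((0,1),(0,2),(1,2)): print(tri([r[a],r[b]]))
for z in (.13,.14,.15): print(plane(w,uv[2],z))
# top-face edges in wrist -> yaw
for z in (.14,):
  a,b=plane(w,(265.8,127.6),z),plane(w,(288,127.6),z); d=b-a; print(np.linalg.norm(d),np.degrees(np.arctan2(d[1],d[0]))+90)
cx=np.array([.6002,.3679])-[.5719,.2992]; print(np.linalg.norm(cx),np.degrees(np.arctan2(*cx[::-1]))-90)
E
```

```text
[0.5092 0.3673 0.1418] [array([-0.9021,  0.5201]), array([-0.626 , -0.3275]), array([-0.6352, -0.259 ])]
[0.5096 0.3677 0.1417]
[0.5091 0.3676 0.1439]
[0.5095 0.3664 0.1409]
[0.508  0.3687 0.13  ]
[0.5086 0.3671 0.14  ]
[0.5092 0.3655 0.15  ]
0.022498098622050905 -20.9202079564933
0.0743006056502906 -22.388523892238283
```

```bash
cat >> h.py <<'E'
def tilt(yaw,t,pos):
    T=np.eye(4); T[:3,:3]=R.from_euler('zy',[yaw,-t],degrees=True).as_matrix()@np.diag([1,-1,-1]) if False else (R.from_euler('z',yaw,degrees=True)*R.from_euler('y',-t,degrees=True)).as_matrix()@np.diag([1,-1,-1]); T[:3,3]=pos; return T
E
sed -i "s/R.from_euler('zy',\[yaw,-t\],degrees=True).as_matrix()@np.diag(\[1,-1,-1\]) if False else //" h.py
python3 - <<'E'
from h import *
top=np.array([.509,.367,.142]); A=now()
Rg=tilt(-22,15,top)[:3,:3]; g=-Rg[:,2]; print(g)
B=tilt(-22,15,top+g*.06); plan(A,B,.035,5)
E
```

```text
[-0.23997284  0.09695532  0.96592583]
4 rows of [ 0.003  -0.0106  0.0291] [-0.03  3.75  0.26] total [ 0.0238 -0.0422  0.1142] [-0.11 15.01  1.05]
```

Request:
apply_moves(
  moves=[0.003, -0.0106, 0.0291, 0, 3.75, 0.25, 0.0854, 0.003, -0.0106, 0.0291, 0, 3.75, 0.25, 0.0854, 0.003, -0.0106, 0.0291, 0, 3.75, 0.25, 0.0854, 0.003, -0.0106, 0.0291, 0, 3.75, 0.25, 0.0854, 0, 0, 0, 0, 0, 0, 0.0854, 0, 0, 0, 0, 0, 0, 0.0854, 0, 0, 0, 0, 0, 0, 0.0854],
)

```text
time: 10.25
eef_pos: [0.4957, 0.3722, 0.2017]
tool_rot: [0.973, -0.19, 0.128, 0.023]
ft_force: [0.1, -0.7, 0.1]
opening: 1.002
grip_force: 0.0
```

```bash
python3 - <<'E'
from h import *
np.set_printoptions(precision=4,suppress=True)
o=get_obs(); im=eyes.capture('wrist'); np.savez('w4.npz',im=im,q=o['tool_rot'],p=o['eef_pos']); cv2.imwrite('pics/w4.png',im[:,:,::-1])
top=np.array([.509,.367,.142]); Rg=tilt(-22,15,top)[:3,:3]; g=-Rg[:,2]
w=cam('wrist',o); print(proj(w,top),proj(w,top-.073*g),o['eef_pos'])
plan(now(),tilt(-22,15,top+.06*g))
E
```

```text
[316.8336 216.4795] [317.0698 188.9105] [0.4957 0.3722 0.2017]
1 rows of [-0.0018  0.      0.0014] [-0.21 -0.   -0.17] total [-0.0018  0.      0.0014] [-0.21 -0.   -0.17]
```

View pics/w4.png

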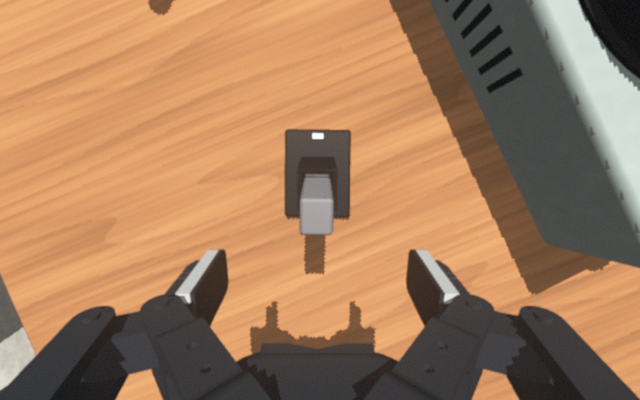

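The view down the gauge's axis shows its top face centred at (316.5,215.5), against a predicted (316.8,216.5), so the grasp is aligned.

Request:
apply_moves(
  moves=[-0.0018, 0, 0.02, 0, 0, 0, 0.06, 0, 0, 0.03, 0, 0, 0, 0.06, 0, 0, 0.03, 0, 0, 0, 0.06, 0, 0, 0.02, 0, 0, 0, 0.05, 0, 0, 0.008, 0, 0, 0, 0.045, 0, 0, 0, 0, 0, 0, 0.04, 0, 0, 0, 0, 0, 0, 0.04],
  force=45,
)

```text
time: 11.0
eef_pos: [0.5243, 0.3611, 0.0997]
tool_rot: [0.975, -0.186, 0.121, 0.021]
ft_force: [0.4, 0.4, 0.8]
opening: 0.473
grip_force: 0.0
```

Request:
apply_moves(
  moves=[0, 0, 0, 0, 0, 0, 0.032, 0, 0, 0, 0, 0, 0, 0.024, 0, 0, 0, 0, 0, 0, 0.015, 0, 0, 0, 0, 0, 0, 0.015, 0, 0, 0, 0, 0, 0, 0.015],
)

```text
time: 11.5
eef_pos: [0.5239, 0.3613, 0.0996]
tool_rot: [0.975, -0.186, 0.121, 0.021]
ft_force: [-3.2, -0.3, 9.3]
opening: 0.275
grip_force: 43.5
```

```bash
python3 - <<'E'
from h import *
np.set_printoptions(precision=4,suppress=True)
o=get_obs(); print(o); top=np.array([.509,.367,.142]); Rg=tilt(-22,15,top)[:3,:3]; g=-Rg[:,2]
print((o['eef_pos']-top)@Rg)
E
```

```text
{'time': 11.5, 'joint_positions': array([ 0.6789,  0.5734,  1.8598, -0.373 ,  0.6145,  2.9219]), 'dq': array([-0.0012,  0.001 ,  0.0006,  0.0005, -0.0021, -0.0009]), 'joint_torque': array([ -0.6456, -87.5059, -30.6391,  -1.2089,  -1.1748,  -0.0214]), 'eef_pos': array([0.5239, 0.3613, 0.0996]), 'tool_rot': array([ 0.9749, -0.1856,  0.1211,  0.0209]), 'ft_force': array([-3.2063, -0.3202,  9.3416]), 'moment': array([-0.291 ,  0.2641, -0.0987]), 'grip_force': 43.49819719791412, 'opening': 0.27533707718291067}
[ 0.0044 -0.0003  0.0451]
```

```bash
python3 - <<'E'
from h import *
np.set_printoptions(precision=4,suppress=True)
A=now(); top=np.array([.509,.367,.142]); Rg=tilt(-22,15,top)[:3,:3]; g=-Rg[:,2]
print(np.degrees(R.from_matrix(A[:3,:3].T@Rg).as_rotvec()), 'gauge z in tool',A[:3,:3].T@g)
E
```

```text
[-0.351   0.8852  0.3974] gauge z in tool [-0.0154 -0.0062 -0.9999]
```

Request:
apply_moves(
  moves=[0, 0, -0.005, 0, 0, 0, 0.015, -0.0002, 0, -0.01, 0, 0, 0, 0.015, -0.0002, 0, -0.012, 0, 0, 0, 0.015, -0.0002, 0, -0.015, 0, 0, 0, 0.015],
)

```text
time: 11.9
eef_pos: [0.5132, 0.3647, 0.14]
tool_rot: [0.975, -0.186, 0.12, 0.022]
ft_force: [-0.5, 0.9, -0.8]
opening: 0.272
grip_force: 44.3
```

```bash
python3 - <<'E'
from h import *
np.set_printoptions(precision=4,suppress=True)
o=get_obs(); A=now(); print(o['joint_positions'],o['ft_force'],o['moment'],A[:3,3],o['opening'])
top=np.array([.509,.367,.142]); Rg=tilt(-22,15,top)[:3,:3]
print(np.degrees(R.from_matrix(A[:3,:3].T@Rg).as_rotvec()),(A[:3,3]-top)@Rg)
E
```

```text
[ 0.6948  0.5112  1.8451 -0.3384  0.6919  2.8937] [-0.4641  0.913  -0.825 ] [0.0983 0.2711 0.0307] [0.5132 0.3647 0.14  ] 0.2717536697173323
[-0.2694  0.9452  0.3981] [0.0041 0.0006 0.0032]
```

Request:
apply_moves(
  moves=[-0.0004, 0, -0.03, 0, 0, 0, 0.015, -0.0004, 0, -0.035, 0, 0, 0, 0.015, -0.0004, 0, -0.04, 0, 0, 0, 0.015, 0, 0, 0, 0, 0, 0, 0.015, 0, 0, 0, 0, 0, 0, 0.015],
)

```text
time: 12.4
eef_pos: [0.4887, 0.3748, 0.2423]
tool_rot: [0.975, -0.186, 0.121, 0.02]
ft_force: [-0.4, 0.8, -2.4]
opening: 0.274
grip_force: 44.6
```

```bash
python3 - <<'E'
from h import *
np.set_printoptions(precision=4,suppress=True)
o=get_obs(); A=now(); print(o['joint_positions'],o['ft_force'],A[:3,3],o['opening'])
B=tilt(-22,1,(.50,.30,.38)); plan(A,B,.04,5)
C=tilt(-22,1,(.553,-.05,.38)); plan(B,C,.04,5)
E
```

```text
[ 0.7357  0.3725  1.7777 -0.281   0.8949  2.8487] [-0.4115  0.7847 -2.4391] [0.4887 0.3748 0.2423] 0.27449047082673617
4 rows of [ 0.015   0.0162 -0.0326] [-0.1  -3.28  0.11] total [ 0.0705  0.0646 -0.1246] [ -0.38 -13.13   0.44]
9 rows of [0.02   0.0339 0.0003] [0. 0. 0.] total [0.1802 0.3047 0.0031] [-0.  0.  0.]
```

Request:
apply_moves(
  moves=[0.013, 0.0162, -0.0326, 0, -3.7, 0.1, 0.015, 0.013, 0.0162, -0.0326, 0, -3.7, 0.1, 0.015, 0.013, 0.0162, -0.0326, 0, -3.7, 0.1, 0.015, 0.013, 0.0162, -0.0326, 0, -3.7, 0.1, 0.015, 0, 0, 0, 0, 0, 0, 0.015],
)

```text
time: 12.9
eef_pos: [0.4971, 0.2997, 0.38]
tool_rot: [0.981, -0.192, -0.005, -0.005]
ft_force: [0.8, -0.1, -2.3]
opening: 0.275
grip_force: 44.8
```

```bash
python3 - <<'E'
from h import *
np.set_printoptions(precision=4,suppress=True)
A=now(); o=get_obs(); print(A[:3,3],A[:3,2],o['joint_positions'])
a=eyes.capture('scene'); b=eyes.capture('side'); ow=get_obs(); w=eyes.capture('wrist')
cv2.imwrite('pics/s5.png',a[:,:,::-1]);cv2.imwrite('pics/d5.png',b[:,:,::-1]);cv2.imwrite('pics/w5.png',w[:,:,::-1])
P0=np.array([.553,-.051,.165])
for n,im in (('scene',a),('side',b)):
    c=cam(n); u=proj(c,P0).round().astype(int); print(n,u)
    r=25; x0,y0=u-r; sub=im[y0:y0+2*r,x0:x0+2*r].astype(int); m=sub.min(2)>110
    for s,cc,k in blobs(m,8,800): print(s,cc+[x0,y0],plane(c,cc+[x0,y0],.165))
# gauge axis in views: crop panel
c=cam('scene');s=cam('side');cw=cam('wrist',ow)
tip=A[:3,3]-[0,0,.08]
us,ud,uw=proj(c,tip+[0,0,.05]),proj(s,tip+[0,0,.05]),proj(cw,tip+[0,0,.05]); print(us,ud,uw)
def crop(im,u,r,S=400):
    x,y=np.clip(np.round(u).astype(int)-r,0,[640-2*r,400-2*r]); return cv2.resize(im[y:y+2*r,x:x+2*r],(S,S),interpolation=cv2.INTER_CUBIC)
cv2.imwrite('pics/v5.png',np.hstack([crop(a,us,50),crop(b,ud,50)])[:,:,::-1])
E
```

```text
[0.4971 0.2997 0.38  ] [-0.0078  0.0109 -0.9999] [0.4819 0.2662 1.5552 0.0137 1.3221 2.4354]
scene [303 194]
[ 0  0 12  9 55] [281.5818 171.5091] [ 0.4936 -0.1071  0.165 ]
[  0  11  18  28 103] [283.4854 190.9515] [ 0.5475 -0.0942  0.165 ]
side [336 189]
[19 22  4  7 14] [331.2857 188.9286] [ 0.5468 -0.0424  0.165 ]
[23 23  8  7 21] [338.4762 190.5714] [ 0.5536 -0.0593  0.165 ]
[29 32 21  6 34] [352.2059 198.8529] [ 0.5504 -0.1052  0.165 ]
[ 0 35 12  3 13] [316.1538 200.3077] [ 0.4882 -0.0521  0.165 ]
[16 38 10  1 10] [331.5 202. ] [ 0.508  -0.0811  0.165 ]
[486.3522 124.9564] [222.8324  84.0924] [317.1095 230.1408]
```

```bash
python3 - <<'E'
from h import *
A=now(); plan(A,tilt(-22,-1,(.49,-.03,.36)),.042)
E
```

```text
8 rows of [0.0151 0.0386 0.0016] [-0.02 -0.03  0.  ] total [0.1206 0.3086 0.0127] [-0.12 -0.22  0.  ]
```

Request:
apply_moves(
  moves=[0.0151, 0.0386, 0.0016, 0, 0, 0, 0.015, 0.0151, 0.0386, 0.0016, 0, 0, 0, 0.015, 0.0151, 0.0386, 0.0016, 0, 0, 0, 0.015, 0.0151, 0.0386, 0.0016, 0, 0, 0, 0.015, 0.0151, 0.0386, 0.0016, 0, 0, 0, 0.015, 0.0151, 0.0386, 0.0016, 0, 0, 0, 0.015, 0.0151, 0.0386, 0.0016, 0, 0, 0, 0.015, 0.0151, 0.0386, 0.0016, 0, 0, 0, 0.015, 0, 0, 0, 0, 0, 0, 0.015, 0, 0, 0, 0, 0, 0, 0.015],
)

```text
time: 14.05
eef_pos: [0.49, -0.0297, 0.3595]
tool_rot: [0.982, -0.191, -0.007, -0.003]
ft_force: [0.4, -0.4, -2.0]
opening: 0.277
grip_force: 45.4
```

```bash
python3 - <<'E'
from h import *
np.set_printoptions(precision=4,suppress=True)
o=get_obs(); w=eyes.capture('wrist'); b=eyes.capture('side'); a=eyes.capture('scene')
np.savez('w6.npz',im=w,q=o['tool_rot'],p=o['eef_pos'])
for n,i in (('w6',w),('d6',b),('s6',a)): cv2.imwrite(f'pics/{n}.png',i[:,:,::-1])
A=now(); print(o['eef_pos'],A[:3,2],o['dq'])
cw=cam('wrist',o); u=proj(cw,(.553,-.051,.165)); print('exp ring',u)
g=w.min(2)>140
for s,cc,k in blobs(g,60,3000):
    if np.hypot(*(cc-u))<60: print(s,cc,plane(cw,cc,.165))
tip=(A@[0,0,.08,1])[:3]; top=(A@[0,0,-.045,1])[:3]
for n,c in (('w',cw),('side',cam('side')),('scene',cam('scene'))): print(n,proj(c,tip),proj(c,top))
ud=proj(cam('side'),tip); x,y=np.round(ud).astype(int)-[50,75]
cr=b[y:y+100,x:x+100]; print('side crop origin',x,y,'x4')
cv2.imwrite('pics/v6.png',np.hstack([cv2.resize(w[100:300,220:420],(400,400),interpolation=cv2.INTER_CUBIC),cv2.resize(cr,(400,400),interpolation=cv2.INTER_CUBIC)])[:,:,::-1])
E
```

```text
[ 0.49   -0.0297  0.3595] [-0.0116  0.0085 -0.9999] [ 0.0335 -0.005  -0.008   0.0058  0.0061  0.006 ]
exp ring [313.6454 109.0792]
[299  95  29  29 283] [313.2191 109.1802] [ 0.5531 -0.0505  0.165 ]
w [314.9431 205.8345] [313.187  313.2126]
side [308.1771 150.3663] [307.6399  91.7185]
scene [314.9664 136.6159] [311.7459  89.9172]
side crop origin 258 75 x4
```

View pics/v6.png

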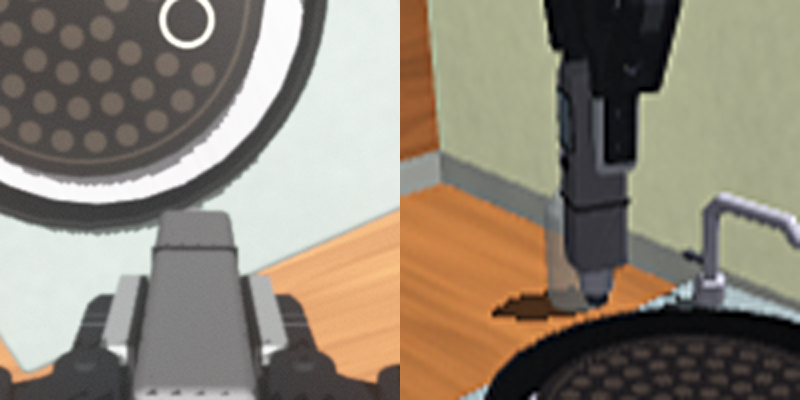

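The wrist crop shows the ring at (187,20) and the gauge body's lower edge at (196,212). The side crop shows the gauge hanging upright with its tip at about (595,303), which is full-image pixel (306.8,150.8).

```bash
python3 - <<'E'
from h import *
np.set_printoptions(precision=4,suppress=True)
top=np.array([.509,.367,.142]); Rg=tilt(-22,15,top)[:3,:3]; g=-Rg[:,2]
G=np.eye(4); G[:3,:3]=R.from_quat([.9749,-.1856,.1211,.0209]).as_matrix(); G[:3,3]=[.5239,.3613,.0996]
L=np.linalg.inv(G)
tl=L[:3,:3]@(top-.125*g)+L[:3,3]; tpl=L[:3,:3]@top+L[:3,3]; print('tip in tool',tl,'top in tool',tpl)
A=now(); w=lambda p:A[:3,:3]@p+A[:3,3]
T,P=w(tl),w(tpl); print('tip world',T,'axis',(P-T)/.125)
cs,cd=cam('side'),cam('scene')
for n,c in (('side',cs),('scene',cd)): print(n,'tip',proj(c,T),'b22',proj(c,T+(P-T)*22/125),'b50',proj(c,T+(P-T)*50/125), 'right',c[1][:,0])
im=cv2.imread('pics/d6.png').astype(int)
for r in (136,146,149,151,152): print(r,im[r,294:320].sum(1)//3)
im=cv2.imread('pics/s6.png').astype(int)
x,y=proj(cd,T).astype(int)
for r in range(y-12,y+6,3): print(r,x-14,im[r,x-14:x+14].sum(1)//3)
E
```

```text
tip in tool [-0.0032  0.0008  0.08  ] top in tool [-0.0051 -0.     -0.045 ]
tip world [ 0.4864 -0.0273  0.2804] axis [-0.0004  0.0029  1.    ]
side tip [306.8896 150.7481] b22 [306.6056 141.1857] b50 [306.2308 128.5626] right [ 0.718  -0.696  -0.0055]
scene tip [315.3898 135.4531] b22 [315.0187 127.8243] b50 [314.5272 117.7173] right [-0.1046  0.9944 -0.0169]
136 [113 106 112 116 121  47  43  47  57  58  58  59  58  59  59  60  59  61
  60  57  82 119 113 113 113 112]
146 [130 108 114 118 121 121 106 109 130  77  88  94  95  95  94  87  78 135
 125 125 127 125 122 118 117 118]
149 [ 42  74  85  88  89  90  90  93  92  95  53  29  41  46  33  24 142 135
 132 133 131 130 126 125 124 121]
151 [ 46  47  72  85  93  94  95  96  95  95  99  78  73  49  89 119 141 139
 142 144 142 141 137 136 184 144]
152 [ 49  45  47  59  68  73  77  78  75  72  77 123 128 114 134 143 140 141
 124 116 118 104 103  83 138 101]
123 301 [98 99 95 97 95 92 88 83 79 80 80 81 80 80 79 72 66 53 51 49 49 60 76 88
 97 99 98 99]
126 301 [102  96  99  99  99  94  91  83  81  80  79  81  80  83  79  76  66  55
  52  59  66  79  91  97  97  98  99  99]
129 301 [103 102 102 102  97  99  98  95  98  88  83  83  83  79  78  75  69  61
  66  83  95  99 102 103  99 103 100 102]
132 301 [103 103 100  98 101 102 102 102 103 103 102 108 104  95  86  78  73  71
  79  89  97  99  99 103 100 100  98  99]
135 301 [100 101 100 100  98  98 100 101 102 101  98  98  92  87  80  75  74  78
  92  96 102 103 102  98  98 101  99  99]
138 301 [103 102 102 103 107 102  99 103 103 104 103 101 105 103 101  99  99 102
  99  99 101  99  98 101  96 100  98  94]
```

```bash
python3 - <<'E'
from h import *
A=now(); print(A[:3,3]); B=A.copy(); B[:3,3]=[.5567,-.0529,.3595]; plan(A,B,.025); C=B.copy(); C[2,3]=.252; plan(B,C,.025); D=C.copy(); D[2,3]-=.01; plan(C,D)
E
```

```text
[ 0.49056179 -0.02850615  0.36037092]
3 rows of [ 0.0235 -0.0007 -0.    ] [-0. -0.  0.] total [ 0.0705 -0.002  -0.0001] [ 0. -0.  0.]
5 rows of [0.0003 0.0001 0.0215] [-0. -0.  0.] total [0.0015 0.0004 0.1075] [ 0. -0.  0.]
1 rows of [0.0001 0.     0.01  ] [-0. -0.  0.] total [0.0001 0.     0.01  ] [ 0. -0.  0.]
```

Request:
apply_moves(
  moves=[0.0235, -0.0007, 0, 0, 0, 0, 0.015, 0.0235, -0.0007, 0, 0, 0, 0, 0.015, 0.0235, -0.0007, 0, 0, 0, 0, 0.015, 0.0003, 0.0001, 0.025, 0, 0, 0, 0.015, 0.0003, 0.0001, 0.03, 0, 0, 0, 0.015, 0.0003, 0.0001, 0.025, 0, 0, 0, 0.015, 0.0003, 0, 0.015, 0, 0, 0, 0.015, 0.0002, 0, 0.008, 0, 0, 0, 0.015, 0, 0, 0, 0, 0, 0, 0.015, 0, 0, 0, 0, 0, 0, 0.015],
)

```text
time: 15.2
eef_pos: [0.5576, -0.0536, 0.2578]
tool_rot: [0.982, -0.19, -0.006, -0.003]
ft_force: [-0.5, -0.2, -0.9]
opening: 0.278
grip_force: 45.4
```

```bash
python3 - <<'E'
from h import *
np.set_printoptions(precision=4,suppress=True)
o=get_obs(); A=now(); print(A[:3,3],o['ft_force'],o['dq'])
T=A[:3,:3]@[-.0032,.0008,.08]+A[:3,3]; print('tip',T)
a=eyes.capture('scene');b=eyes.capture('side');w=eyes.capture('wrist')
for n,i in (('s7',a),('d7',b),('w7',w)): cv2.imwrite(f'pics/{n}.png',i[:,:,::-1])
cd=cam('side'); x,y=proj(cd,T).round().astype(int); print(proj(cd,T),proj(cd,(.5531,-.0505,.165)))
for r in range(y-6,y+12): print(r,x-12,b[r,x-12:x+13].astype(int).sum(1)//3)
cs=cam('scene'); x,y=proj(cs,T).round().astype(int); print(proj(cs,T),proj(cs,(.5531,-.0505,.165)))
for r in range(y-6,y+12): print(r,x-12,a[r,x-12:x+13].astype(int).sum(1)//3)
E
```

```text
[ 0.5576 -0.0536  0.2578] [-0.5174 -0.2282 -0.9191] [-0.0043 -0.0092 -0.0072 -0.0009  0.0019  0.0001]
tip [ 0.5535 -0.0525  0.1778]
[336.4545 184.8441] [335.6048 189.222 ]
179 324 [ 42  39  40  39  35  31  33  32  28  62  82  82 100  98  99  95  89  38
  30  32  32  54  62  60  55]
180 324 [36 60 58 58 56 42 31 42 51 72 93 95 97 98 97 94 89 29 28 36 34 37 42 43
 37]
181 324 [40 63 67 66 56 38 32 49 66 75 94 96 97 98 98 95 78 25 39 55 54 53 51 29
 30]
182 324 [33 43 48 47 38 28 33 41 52 60 74 90 92 93 92 77 48 27 50 69 66 66 67 35
 32]
183 324 [45 44 32 31 31 33 33 32 35 38 38 57 59 58 57 47 42 33 40 48 52 51 48 34
 32]
184 324 [62 62 55 31 31 33 33 33 31 30 26 28 28 27 36 45 62 44 31 29 35 32 28 31
 31]
185 324 [66 60 57 31 33 33 33 30 26 23 21 18 18 24 47 49 55 40 32 31 31 41 39 46
 45]
186 324 [ 48  42  39  32  33  33  31  27  32 139  96 160 136 159  73  27  28  26
  31  34  34  61  58  62  62]
187 324 [ 29  35  33  34  35  32  31  62 142 129  84 144 121 142  74 155 128  15
  27  32  33  52  60  65  67]
188 324 [ 55  59  25  27  23  22  50  71 123  35  21  21  21  20  39 143 183 12
[... 1982 characters left out ...]
96 290 [ 51  49  46  42  47  44  60  84  97  95  78  62  56  51  52  51  68  89
 107 108  84  58  44  46  39]
197 290 [ 54  54  48  45  47  47  51  70  93 103 101  89  77  72  74  81  89 102
 105  92  65  44  44  42  41]
198 290 [ 58  55  58  48  41  43  47  53  70  97 108 103 102 102 101 101  97  94
  83  67  50  45  40  43  40]
199 290 [ 61  58  55  50  47  43  42  46  52  70  85  97 104 109 103  92  86  70
  59  50  47  38  45  47  43]
200 290 [57 56 53 45 46 47 44 43 47 53 56 70 76 79 77 72 62 56 56 46 42 43 42 45
 43]
201 290 [52 53 47 47 47 41 45 49 47 51 47 46 50 52 52 57 53 57 59 53 47 41 41 45
 47]
202 290 [48 48 47 48 47 49 53 51 53 49 45 45 39 47 50 55 60 59 55 54 47 45 38 45
 50]
```

Request:
apply_moves(
  moves=[-0.0012, -0.0017, 0.004, 0, 0, 0, 0.015, 0, 0, 0.004, 0, 0, 0, 0.015, 0, 0, 0.002, 0, 0, 0, 0.015, 0, 0, 0, 0, 0, 0, 0.015, 0, 0, 0, 0, 0, 0, 0.015],
)

```text
time: 15.85
eef_pos: [0.5565, -0.0521, 0.2471]
tool_rot: [0.982, -0.19, -0.006, -0.003]
ft_force: [0.5, 0.2, -1.2]
opening: 0.272
grip_force: 45.4
```

Request:
apply_moves(
  moves=[0, 0, 0.001, 0, 0, 0, 0.015, 0, 0, 0.001, 0, 0, 0, 0.015, 0, 0, 0.001, 0, 0, 0, 0.015, 0, 0, 0, 0, 0, 0, 0.015],
)

```text
time: 16.25
eef_pos: [0.5564, -0.052, 0.244]
tool_rot: [0.982, -0.19, -0.006, -0.003]
ft_force: [-1.1, 0.5, -1.9]
opening: 0.274
grip_force: 45.4
```

Request:
apply_moves(
  moves=[0, 0, 0.001, 0, 0, 0, 0.015, 0, 0, 0.001, 0, 0, 0, 0.015, 0, 0, 0, 0, 0, 0, 0.015, 0, 0, 0, 0, 0, 0, 0.015],
)

```text
time: 16.65
eef_pos: [0.5564, -0.052, 0.2421]
tool_rot: [0.982, -0.19, -0.006, -0.003]
ft_force: [-0.7, 0.4, -1.8]
opening: 0.275
grip_force: 45.4
```

Request:
apply_moves(
  moves=[0, 0, 0.001, 0, 0, 0, 0.015, 0, 0, 0.001, 0, 0, 0, 0.015, 0, 0, 0, 0, 0, 0, 0.015, 0, 0, 0, 0, 0, 0, 0.015],
)

```text
time: 17.05
eef_pos: [0.5566, -0.052, 0.2403]
tool_rot: [0.982, -0.19, -0.006, -0.003]
ft_force: [-0.4, 0.4, 1.2]
opening: 0.272
grip_force: 45.6
```

Request:
apply_moves(
  moves=[0, 0, 0.001, 0, 0, 0, 0.015, 0, 0, 0, 0, 0, 0, 0.015, 0, 0, 0, 0, 0, 0, 0.015],
)

```text
time: 17.35
eef_pos: [0.5565, -0.0519, 0.2392]
tool_rot: [0.982, -0.19, -0.006, -0.003]
ft_force: [-0.2, 0.6, 1.5]
opening: 0.272
grip_force: 45.8
```

Request:
apply_moves(
  moves=[0, 0, 0.001, 0, 0, 0, 0.015, 0, 0, 0.0007, 0, 0, 0, 0.015, 0, 0, 0, 0, 0, 0, 0.015, 0, 0, 0, 0, 0, 0, 0.015, 0, 0, 0, 0, 0, 0, 0.015],
)

```text
time: 17.85
eef_pos: [0.5565, -0.0519, 0.2375]
tool_rot: [0.982, -0.19, -0.006, -0.003]
ft_force: [-0.1, 0.9, 2.5]
opening: 0.272
grip_force: 45.9
```

```bash
python3 - <<'E'
from h import *
np.set_printoptions(precision=4,suppress=True)
f=[];
for i in range(3): b=eyes.capture('side'); f.append(get_obs()['ft_force'])
a=eyes.capture('scene'); f.append(get_obs()['ft_force'])
print(np.mean(f,0)); A=now(); print(A[:3,3])
T=A[:3,:3]@[-.0032,.0008,.08]+A[:3,3]; T[2]=.165; print('tip',T)
cd=cam('side'); x,y=proj(cd,T).round().astype(int); print(proj(cd,T))
for r in range(y-9,y+7): print(r,x-10,b[r,x-10:x+11].astype(int).sum(1)//3)
cs=cam('scene'); x,y=proj(cs,T).round().astype(int); print(proj(cs,T))
for r in range(y-8,y+8): print(r,x-10,a[r,x-10:x+11].astype(int).sum(1)//3)
E
```

```text
[-0.1059  0.0827  2.8031]
[ 0.5565 -0.052   0.2375]
tip [ 0.5524 -0.0508  0.165 ]
[335.4925 189.3938]
180 325 [59 58 57 55 47 48 49 53 59 59 59 60 59 60 60 60 63 63 47 33 36]
181 325 [63 66 66 58 49 49 49 52 61 60 58 61 58 61 59 63 61 63 62 52 54]
182 325 [42 48 48 39 44 50 49 54 61 60 58 60 60 60 60 62 63 64 73 66 67]
183 325 [44 33 29 31 34 45 49 56 59 58 59 58 59 60 63 63 66 66 54 52 51]
184 325 [62 55 31 32 32 36 45 57 59 59 58 57 58 57 61 58 55 50 31 33 31]
185 325 [61 58 31 34 33 31 36 60 58 54 64 62 72 81 70 46 35 30 31 31 42]
186 325 [43 39 33 32 34 31 30 67 80 80 88 86 91 93 66 26 26 32 32 33 61]
187 325 [ 36  33  35  35  32  20  60  82  95  97  97  99  97  91 115 128  14  27
  32  31  59]
188 325 [ 62  26  25  23  22  66  53  77  94  97  96  98  98  92 123 181 127  20
  30  33  40]
189 325 [ 51  23  19   8  19 120  10  44  85 102 102 103 102  64  66 116 235  13
  30  32  32]
190 325 [ 22  22  17  10  17 102  37   9  43  72  73  73  60  13  29 129 226  14
  28  33  33]
191 325 [ 16  15  14  13  11  41  65  65  15  12  13   8   0  49 137 184 112  21
  32  32  33]
192 325 [ 16
[... 943 characters left out ...]
2  52  75 101 104  92  89  92  90  91  79  73  63  53  56  69  61
  48  42  38]
195 293 [ 44  45  47  73  97 107  95  85  88  91  88  80  71  57  57  71  77  68
  51  45  42]
196 293 [ 49  42  41  60  84 101  97  91  83  83  82  76  72  65  73  87  89  70
  55  43  39]
197 293 [ 47  43  47  53  67  88  99 102  91  85  84  81  83  84  88  92  81  64
  46  44  45]
198 293 [ 52  43  42  45  52  69  88 101 102 101 102 101  96  91  88  77  64  51
  43  37  40]
199 293 [ 48  46  45  46  44  52  61  79  91 103 106 103  93  82  71  61  50  41
  42  41  44]
200 293 [47 44 44 46 46 44 50 53 62 73 81 77 72 64 56 54 48 43 44 42 42]
201 293 [44 45 42 48 50 51 44 41 46 47 53 54 55 57 57 56 53 45 44 43 45]
```

```bash
python3 -c "
from cell import get_obs,workorder
o=get_obs();print(o['time'],o['dq'].round(4));print(workorder.close_job())"
```

```text
18.05 [-0.0004 -0.0007  0.0019 -0.0001 -0.0002 -0.0003]
the job is handed in; nothing more can be done
None
```

I handed the job in at 18 s: the specimen stands upright in the empty tray pocket, and the gauge is held upright in the chalk ring with its tip about 4 mm in (about 4.5 N, by the wrist force); the hand-in returned no verdict.

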